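# Walk the swage block round to the bench stop

## Task

The heavy steel swage block stands askew on the jeweller's bench. Push its corners in turn with the fingertips to walk it round, still more than a finger's breadth clear of the bench stop, until one of its long sides squarely faces the stop; then, so that it cannot creep under the hammer, push it up until that whole side lies flush along the stop, with neither end of the block past the ends of the stop. Keep the block flat on the bench, never lifted or tipped, and leave everything else where it is.

Things in the scene. Friction and masses are not known exactly. Their poses are not given: they have to be found in the camera images.
- block: steel swage block (1.4 to 2.0 kg, slides on the bench with about 7 to 14 N), a flat rectangular block with six half-round grooves of falling width across its top: 130 mm long (its y), 92 mm wide (its x, along which the grooves run), 22 mm high (z). Too wide to be grasped. Either long side may go to the stop. Origin: centre of its underside
- stop: bench stop: a dark steel angle screwed to the bench, 220 mm long (its y), upright 30 mm high, a foot with three screws reaching 36 mm behind the front face (its +x). Origin: at bench height in the middle of the front face, the flat face that looks towards the robot along its -x; the block goes against this face
- dish: bystander: round steel dish, 80 mm across, 16 mm high, with a small brass cup in it; stands a little to one side of the block and stop. Origin: centre of its underside
- punch: bystander: doming punch standing upright, a steel rod 17 mm thick with a ball on top, 64 mm high; stands a little to the other side of the block and stop. Origin: centre of its foot
- punch_small: bystander: small doming punch standing upright behind the stop, steel rod 12 mm thick, 51 mm high. Origin: centre of its foot
- band: bystander: plain white-metal ring (wedding band) lying flat behind the stop, 22 mm across, 5 mm high. Origin: centre of its underside
- bur_pot: bystander: black plastic pot of burs, 54 mm across, 58 mm high, burs up to about 85 mm; stands at the front left, towards the robot. Origin: centre of its underside
- hammer: bystander: chasing hammer lying on its side at the left, 215 mm long, 31 mm high, wooden handle towards its -x. Origin: about the middle of its length, on the bench
- pliers: bystander: flat-nose pliers lying at the right, 150 mm long, 12 mm high, jaws towards its +x. Origin: about the middle of its length, on the bench
Not all that is in view belongs to the job. Several things have the shape of the block; the one meant has the colours described above. Several things have the shape of the stop; the one meant has the colours described above.

How it is judged:
By the outcome, as a careful person would: the job done as asked, in the order asked, and still so for the second after the job is handed in, with the robot touching nothing.
It also fails if it takes over 64 s, if anything falls off the work surface, if the arm or the gripper's body presses on something with over 40 N, if the wrist force passes 120 N, or if a joint passes its speed limit or range.

## Robot

A 7-joint arm with a two-finger parallel gripper is mounted at the origin on the work surface. World frame = base frame: x ahead of the robot, y to its left, z up, the work surface at z = 0. Lengths are in m, angles in degrees, forces in N, time in s.
With the tool pointing down it reaches from about 0.425 to 0.875 m from the base axis. Payload 4.7 kg.
Tool frame: the origin (TCP) lies at the very end of the fingers, on their centre line; the grasp point (between the pads) lies 19 mm behind it; z points along the fingers, y is the direction in which the jaws open and shut (so a half turn about z gives the same grasp; the last joint's range is limited). The gripper opens to 87 mm and grips with 3 to 60 N. Pads are 19 mm wide; open, the fingers measure 117 mm over their backs; the gripper's body (75 mm by 190 mm) begins 51 mm behind the grasp point.
Start: joints at [-69.15, 18.392, -4.016, 83.108, 1.295, 78.541, -3.26], TCP at [0.223, 0.611, 0.195] pointing down, gripper open.
Joint ranges: [-163.93, 163.93], [-17.29, 119.83], [-79.2, 71.16], [3.27, 140.29], [-89.18, 269.18], [5.43, 117.66], [-154.24, 154.24]. Speed limits (degrees/s): [147.25, 147.25, 180, 180, 180, 180, 180].

## Interface

Orientations are given as [roll, pitch, yaw] about the fixed x, y, z axes, in that order (R = Rz(yaw) Ry(pitch) Rx(roll)).
In Python, from cell import * gives the robot as it stands.
- The arm moves only by the tool arm_command, never from a script. Its argument "targets" is a list that holds one entry, the list of rows, each a list of 7 numbers: the shift along the tool's x, y, z in m, then the turn, a rotation vector about the tool's x, y, z in degrees, then the gripper's target within -1 to 1 (shut at 1, half-way at 0, fully open at -1). In form: [[[tx, ty, tz, rx, ry, rz, claw], ...]]. A call has 1 to 10 rows; each row is the pose to reach, as a shift and turn from the pose commanded when the call began, along the tool's axes at that moment; what a row does not reach only later rows make up. A row lasts 1/10 s, in which the tool goes at most 50 mm and 8.59 degrees, less where a joint would pass 70% of its speed; a pose out of reach is approached as far as the arm can. A call with a gripper value outside its range is refused whole. The fingers move at their own pace and stop on an object; "newtons" is the grip in N (left out, the last holds). Time passes only in rows, so rows that repeat a pose let the fingers close. It gives the time, the measured TCP pose, the force and the opening at its end, in the units of the state.
- get_obs(): the state, without advancing time (a new reading comes with each control period).
- read_camera(name): name is "side" or "top" or "wrist"; returns a dict with "img" (480x640x3 uint8, red, green, blue), "z_map" (480x640 float32, m along the optical axis (not along the pixel's ray), 0 where there is no reading), "K" (3x3 intrinsics, pixels), "origin" and "attitude" of the camera in the world. Camera axes: x right, y down, z forward; pixel columns grow to the right and rows downward; lengths in m; the calibration is good to about 2 mm. The wrist camera is an equidistant fisheye: a pixel r from the principal point sees the ray r / f radians off the axis. A picture is of the moment at which its call begins.
- sign_off(): hands the job in, once; it reports no verdict.
Trained networks look in the newest picture that a camera, given by its name, has taken for a name from the list of things; names that differ only in an ending like _2 or _b are one class to them, and where a whole thing is asked for, a point or a joint stands for the part that bears it (a point fixed in the world has none). Each returns a list of dicts, best first, with "conf" (0 to 1); they miss things now and then, are a little off and sometimes report something else, mostly with a low value. They report only what shows in the picture. A call takes as long as a camera call. They do not tell look-alikes from the thing itself.
- search_frame(thing, camera): "position" ([column, row] in pixels, amid what is visible of it).
The state is a dict: "time_s": time; "qpos": joint angles; "joint_velocities": joint speeds; "effort": joint torques, N m; "tool_pos": TCP position; "tool_rot": TCP orientation; "force": force on the tool from outside, world axes, zero at the start; "wrist_torque": the same for the moment, N m; "grip_width": finger opening in m.
Only numpy, scipy, OpenCV 4.12 (cv2) and the standard library are available. Lean on these libraries where they do the work, as an engineer would, in place of code of your own. Each camera call takes 0.05 s, during which the arm holds its last target.

## Working session

There is one attempt and no reset: what is moved stays moved. The work goes in short steps, Python scripts to look and compute and a tool call to move; the robot and the scene stay as the last step left them, time stands still between calls to the robot, and variables do not carry over. Pictures are saved under pics/ and viewed, and the job is handed in when it is done.

Besides the shell and the picture viewer there is one more tool, called after "Emit:" as name([rows], argument=value, ...), one row to a line, values as JSON. arm_command: Moves the arm, as the interface text tells. Its arguments: {"type":"object","properties":{"targets":{"type":"array","items":{"type":"array","items":{"type":"array","items":{"type":"number"}}}},"newtons":{"type":"number"}},"required":["targets"]}

```bash
ls; mkdir -p pics
python3 - <<'E'
from cell import *
import cv2
o=get_obs();print(o)
for n in ("side","top"):
    r=read_camera(n);print(n,r["K"],r["origin"],r["attitude"])
    cv2.imwrite(f"pics/{n}0.png",r["img"][:,:,::-1])
E
```

```text
pics
{'time_s': 0.0, 'qpos': array([-69.14920481,  18.43935847,  -4.01449414,  83.1742972 ,
         1.29760152,  78.53894232,  -3.25968506]), 'joint_velocities': array([ 0.10927049,  0.00514805, -0.12296575, -0.02030471, -0.06778422,
       -0.00100747, -0.03469273]), 'effort': array([ 1.76059707e-04, -4.91289246e+01, -4.03486155e-01, -3.12523091e+01,
       -6.36083423e-02,  4.38966625e-02,  1.97577883e-04]), 'tool_pos': array([0.22264624, 0.61005296, 0.19406333]), 'tool_rot': array([-1.79892782e+02,  8.49454254e-03,  1.59958799e+02]), 'force': array([-0.4102625 ,  0.11056748,  0.42718249]), 'wrist_torque': array([-0.03910906,  0.01924164, -0.00679584]), 'grip_width': 0.0869430146030331}
side [[462.52908469   0.         321.94367738]
 [  0.         462.52908469 238.19019186]
 [  0.           0.           1.        ]] [ 0.36176017 -0.71613495  0.86220603] [-137.66936579    0.5825738   -14.86828093]
top [[554.08451248   0.         316.31771916]
 [  0.         554.08451248 237.72231535]
 [  0.           0.           1.        ]] [0.50830092 0.01303624 1.33616883] [-177.3490806    -1.44186662  -90.09016603]
```

View pics/side0.png

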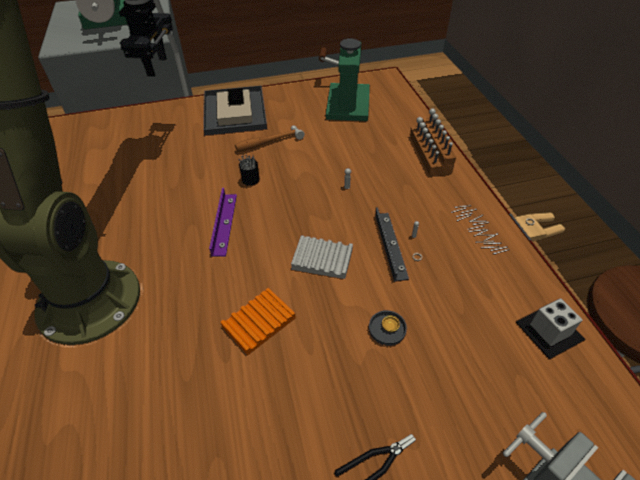

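View pics/top0.png

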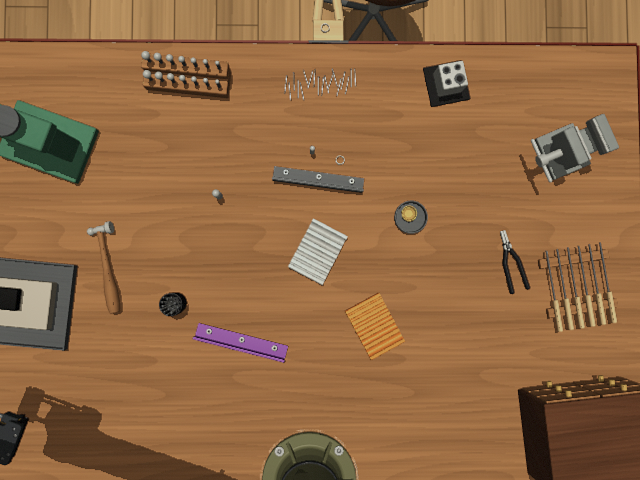

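Look-alikes in the top image: for the block, grey steel (318,252) and orange (375,325). For the stop, dark steel (318,180) and purple (241,341). By the description I choose the grey block and the dark stop.

```bash
cat > h.py <<'E'
from cell import *
import cv2, numpy as np
from scipy.spatial.transform import Rotation as Ro
def cloud(r):
    K=r["K"];z=r["z_map"];v,u=np.mgrid[0:480,0:640]
    p=np.stack([(u-K[0,2])/K[0,0]*z,(v-K[1,2])/K[1,1]*z,z],-1)
    return p@Ro.from_euler('xyz',r["attitude"],degrees=True).as_matrix().T+r["origin"]
def rect(P,m,zoff=0):
    xy=(P[m][:,:2]*1000).astype(np.float32)
    return cv2.minAreaRect(xy),cv2.boxPoints(cv2.minAreaRect(xy))
def comp(m,seed):
    n,l=cv2.connectedComponents(m.astype(np.uint8));
    return l==l[seed[1],seed[0]]
E
python3 - <<'E'
from h import *
r=read_camera("top");P=cloud(r);np.save("P0.npy",P)
img=r["img"].astype(int)
print("bench z",[P[b,a,2].round(4) for a,b in((250,250),(380,260),(318,215),(318,130))])
sat=img.max(-1)-img.min(-1)
for nm,s,zr in (("block",(318,252),(.008,.04)),("stop",(340,182),(.006,.05)),("dish",(410,217),(.006,.05)),("punch",(216,193),(.02,.09)),("psmall",(312,149),(.01,.09)),("pot",(173,304),(.02,.1))):
    m=(P[...,2]>zr[0])&(P[...,2]<zr[1])
    m=comp(m,s);
    rr,b=rect(P,m);print(nm,m.sum(),rr,b.round().tolist(),"z",np.percentile(P[m][:,2],[5,50,95]).round(4))
c=r["img"][120:320,180:460,::-1];cv2.imwrite("pics/crop.png",cv2.resize(c,None,fx=2.8,fy=2.8))
E
```

```text
bench z [np.float64(0.0009), np.float64(0.0053), np.float64(0.0029), np.float64(-0.0001)]
block 2092 ((539.0546264648438, -23.643310546875), (92.03593444824219, 132.22459411621094), 62.253944396972656) [[459.0, -34.0], [576.0, -95.0], [619.0, -14.0], [502.0, 48.0]] z [0.0116 0.0191 0.025 ]
stop 850 ((712.231689453125, -25.265037536621094), (219.024169921875, 38.597450256347656), 82.24149322509766) [[678.0, -131.0], [717.0, -136.0], [746.0, 81.0], [708.0, 86.0]] z [0.0063 0.0105 0.0321]
dish 280774 ((758.6282348632812, -79.9609375), (1543.778076171875, 2474.12841796875), 0.5252403616905212) [[-25.0, 1150.0], [-2.0, -1324.0], [1542.0, -1310.0], [1519.0, 1164.0]] z [-7.49e-01 -2.00e-04  1.25e-01]
punch 69 ((671.4955444335938, 212.959716796875), (17.187137603759766, 16.449722290039062), 45.85326385498047) [[660.0, 213.0], [671.0, 201.0], [683.0, 213.0], [672.0, 225.0]] z [0.0293 0.0599 0.0644]
psmall 34 ((779.7911987304688, -9.667421340942383), (13.106827735900879, 9.826723098754883), 3.0501270294189453) [[773.0, -5.0], [774.0, -15.0], [787.0, -14.0], [786.0, -4.0]] z [0.0238 0.0467 0.0528]
pot 367 ((416.24176025390625, 313.7397766113281), (52.53566360473633, 52.78874588012695), 21.87638282775879) [[382.0, 328.0], [402.0, 279.0], [450.0, 299.0], [431.0, 348.0]] z [0.0238 0.0552 0.0812]
```

View pics/crop.png

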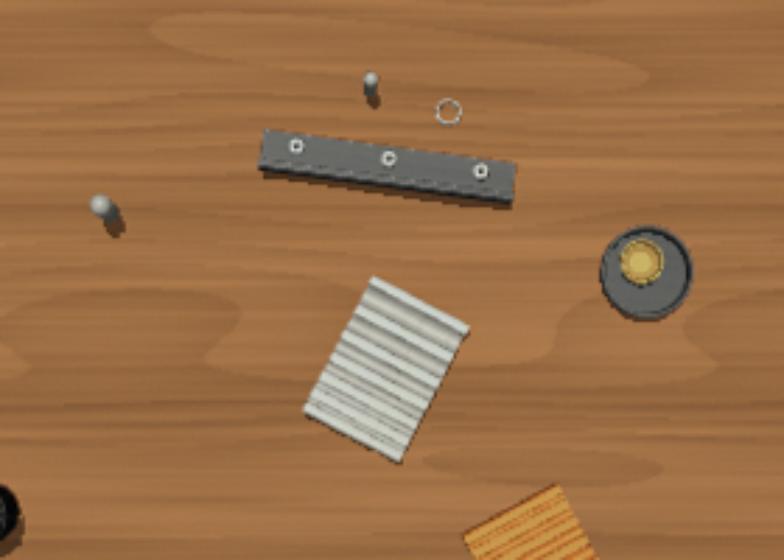

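Crop check: the chosen block is plain grey steel with cross grooves, centre about (387,370) in the crop, and the stop is dark grey with three screws at about (388,165). The sizes fit: block 92×132 mm, stop 219×38 mm. The block has to turn about 70° clockwise. I'll push its far-right corner first, on the left side, then the near-left corner. First I move over with the fingers shut.

Emit:
arm_command([
  [[-0.582,-0.4215,0,0,0,-12,1],[-0.582,-0.4215,0,0,0,-12,1],[-0.582,-0.4215,0,0,0,-12,1],[-0.582,-0.4215,0,0,0,-12,1],[-0.582,-0.4215,0,0,0,-12,1],[-0.582,-0.4215,0,0,0,-12,1],[-0.582,-0.4215,0,0,0,-12,1],[-0.582,-0.4215,0,0,0,-12,1],[-0.582,-0.4215,0,0,0,-12,1],[-0.582,-0.4215,0,0,0,-12,1]],
], newtons=15)

```text
time_s: 1.15
tool_pos: [0.5034, 0.1945, 0.1952]
tool_rot: [180.0, 0.0, 172.0]
force: [0.2, 1.4, 0.6]
grip_width: 0.015
```

Emit:
arm_command([
  [[-0.146,-0.161,0,0,0,0,1],[-0.146,-0.161,0,0,0,0,1],[-0.146,-0.161,0.0,0,0,0,1],[-0.146,-0.161,0.0,0,0,0,1],[-0.146,-0.161,0.0,0,0,0,1],[-0.146,-0.161,0.05,0,0,0,1],[-0.146,-0.161,0.1,0,0,0,1],[-0.146,-0.161,0.12,0,0,0,1],[-0.146,-0.161,0.12,0,0,0,1]],
])

```text
time_s: 2.05
tool_pos: [0.6212, 0.0165, 0.0707]
tool_rot: [-179.9, -0.5, 172.0]
force: [-0.4, -0.1, 0.1]
grip_width: 0.0005
```

Run:
```python
from h import *
o=get_obs();print(o["tool_pos"],o["tool_rot"],o["force"],o["grip_width"])
r=read_camera("wrist");cv2.imwrite("pics/w1.png",r["img"][:,:,::-1])
r=read_camera("side");cv2.imwrite("pics/s1.png",cv2.resize(r["img"][150:350,220:460,::-1],None,fx=3,fy=3))
```

```text
[0.62124586 0.01646729 0.07067876] [-179.87423078   -0.46126498  171.95841141] [-0.43136076 -0.0789864   0.07182853] 0.00048127794803233244
```

View pics/s1.png

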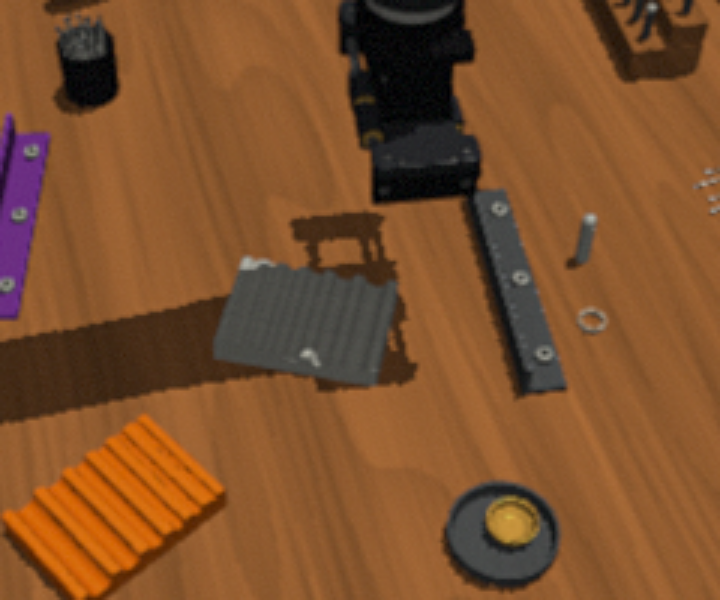

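View pics/w1.png

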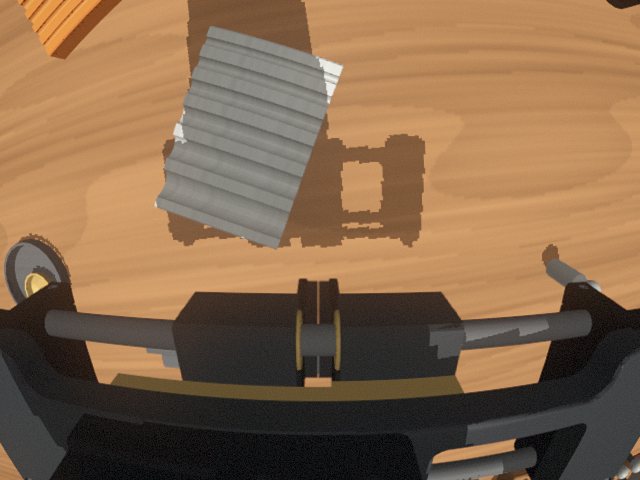

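The side crop shows the gripper above and to the left of the block, with nothing under the fingers. The wrist view puts the shut fingertips at (318,320), clear of the block's far-right corner at (278,245). I'm lowering now.

Emit:
arm_command([
  [[0,0,0.03,0,0,0,1],[0,0,0.055,0,0,0,1],[0,0,0.066,0,0,0,1],[0,0,0.066,0,0,0,1]],
])

```text
time_s: 2.55
tool_pos: [0.6248, 0.0166, 0.0094]
tool_rot: [-180.0, -0.0, 172.0]
force: [-0.3, 0.4, 0.1]
grip_width: 0.0004
```

Emit:
arm_command([
  [[0.001,-0.005,0,0,0,0,1],[0.002,-0.009,0,0,0,0,1],[0.002,-0.013,0,0,0,0,1],[0.002,-0.017,0,0,0,0,1],[0.002,-0.021,0,0,0,0,1],[0.002,-0.025,0,0,0,0,1],[0.002,-0.03,0,0,0,0,1],[0.003,-0.034,0,0,0,0,1]],
])

```text
time_s: 3.35
tool_pos: [0.617, -0.0173, 0.0091]
tool_rot: [-180.0, 0.0, 171.9]
force: [0.7, -0.2, 0.6]
grip_width: 0.0006
```

Run:
```python
from h import *
o=get_obs();print(o["tool_pos"],o["force"])
r=read_camera("side");cv2.imwrite("pics/s2.png",cv2.resize(r["img"][150:350,220:460,::-1],None,fx=3,fy=3))
r=read_camera("top");cv2.imwrite("pics/t2.png",cv2.resize(r["img"][120:320,180:460,::-1],None,fx=2.8,fy=2.8))
```

```text
[ 0.61698132 -0.01731164  0.00910977] [ 0.65939703 -0.18091969  0.55218573]
```

View pics/s2.png

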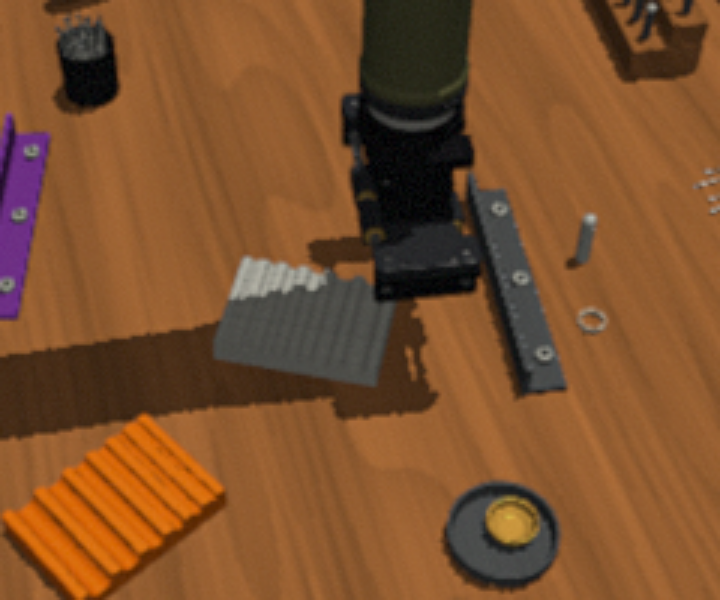

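View pics/t2.png

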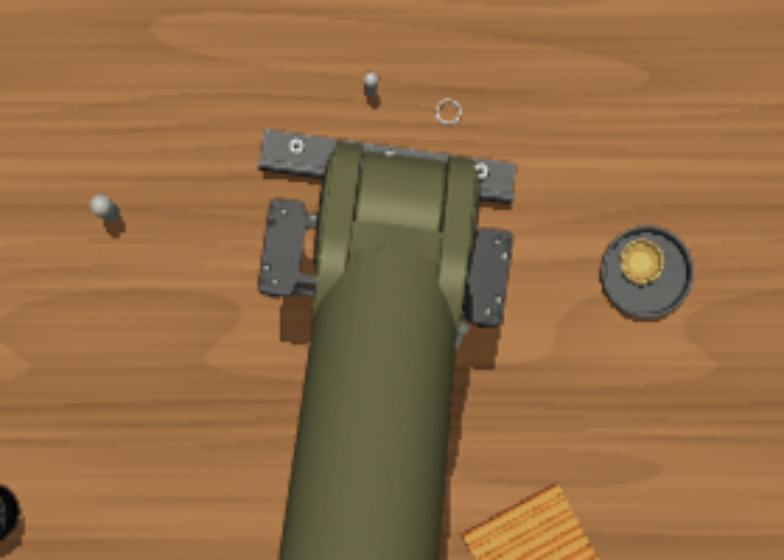

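The block hasn't moved and there is no contact force yet, although by my estimate the fingers should have been touching. I'm cross-checking with the side and wrist cameras.

Run:
```python
from h import *
r=read_camera("side");P=cloud(r)
for a,b in ((290,270),(350,290),(400,330),(322,258)): print((a,b),P[b,a].round(4))
# crop px -> full: x=220+c/3, y=150+r/3
for nm,c in dict(D=(243,258),A=(215,355),B=(375,384),C=(396,283)).items():
    a,b=220+c[0]/3,150+c[1]/3
    K=r["K"];d=Ro.from_euler('xyz',r["attitude"],degrees=True).apply([(a-K[0,2])/K[0,0],(b-K[1,2])/K[1,1],1])
    s=(0.022-r["origin"][2])/d[2];print(nm,(r["origin"]+s*d).round(4))
sub=P[200:290,280:360].reshape(-1,3);m=(sub[:,2]>.012)&(sub[:,2]<.035)&(abs(sub[:,0]-.54)<.11)&(abs(sub[:,1]+.024)<.09)
print(m.sum(),sub[m].min(0),sub[m].max(0))
w=read_camera("wrist");cv2.imwrite("pics/w2.png",w["img"][:,:,::-1]);print(w["K"],w["origin"],w["attitude"])
```

```text
(290, 270) [ 0.4554 -0.0334  0.    ]
(350, 290) [ 0.5757 -0.1262 -0.0007]
(400, 330) [ 0.6459 -0.257   0.0042]
(322, 258) [ 0.5346 -0.0321  0.0179]
D [0.5019 0.0466 0.022 ]
A [ 0.4578 -0.047   0.022 ]
B [ 0.5691 -0.1066  0.022 ]
C [ 0.615 -0.013  0.022]
1662 [ 0.45846508 -0.0941496   0.01205213] [0.60470661 0.04895124 0.02837704]
[[371.64829954   0.         317.72434126]
 [  0.         371.64829954 239.60492027]
 [  0.           0.           1.        ]] [ 0.54083703 -0.00550543  0.19826026] [ 1.63577638e+02 -1.23925118e-03  8.19055838e+01]
```

View pics/w2.png

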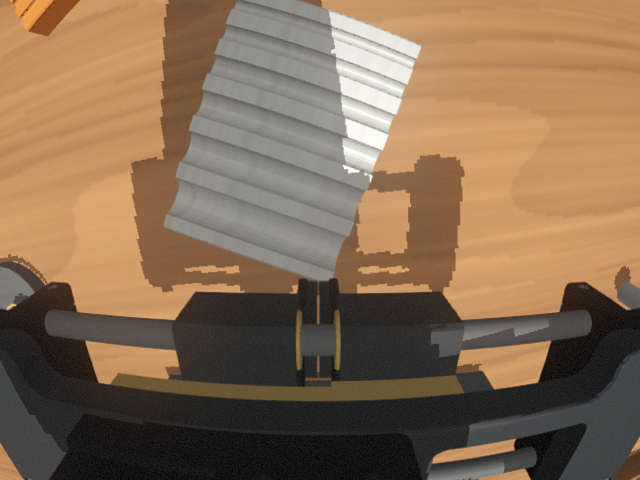

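The wrist view shows corner C at (332,278) and the fingertips at (318,285). They slid down just beyond the corner without touching it. I'll back off left, shift 15 mm towards the robot, and push again.

Emit:
arm_command([
  [[0,0.02,0,0,0,0,1],[0.0,0.04,0,0,0,0,1],[0.01,0.04,0,0,0,0,1],[0.017,0.036,0,0,0,0,1],[0.017,0.031,0,0,0,0,1],[0.017,0.026,0,0,0,0,1],[0.017,0.021,0,0,0,0,1],[0.017,0.016,0,0,0,0,1],[0.017,0.012,0,0,0,0,1],[0.017,0.008,0,0,0,0,1]],
])

```text
time_s: 4.55
tool_pos: [0.6014, -0.0071, 0.0092]
tool_rot: [180.0, 0.0, 171.9]
force: [-0.6, 0.1, 0.3]
grip_width: 0.0002
```

Run:
```python
from h import *
o=get_obs();print(o["tool_pos"],o["force"])
w=read_camera("wrist");cv2.imwrite("pics/w3.png",w["img"][:,:,::-1]);print(w["origin"],w["attitude"])
r=read_camera("side");cv2.imwrite("pics/s3.png",cv2.resize(r["img"][150:350,220:460,::-1],None,fx=3,fy=3))
```

```text
[ 0.60137738 -0.00705817  0.00915662] [-0.6048647   0.14022936  0.25516818]
[0.52528219 0.0046302  0.19827739] [ 1.63566305e+02 -3.71428272e-03  8.19229286e+01]
```

View pics/w3.png

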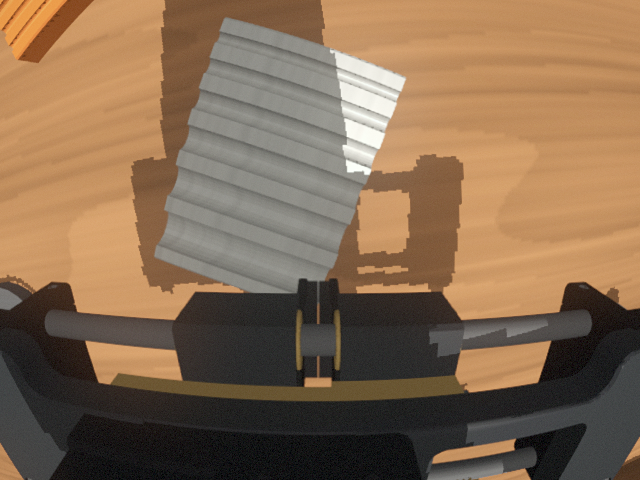

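View pics/s3.png

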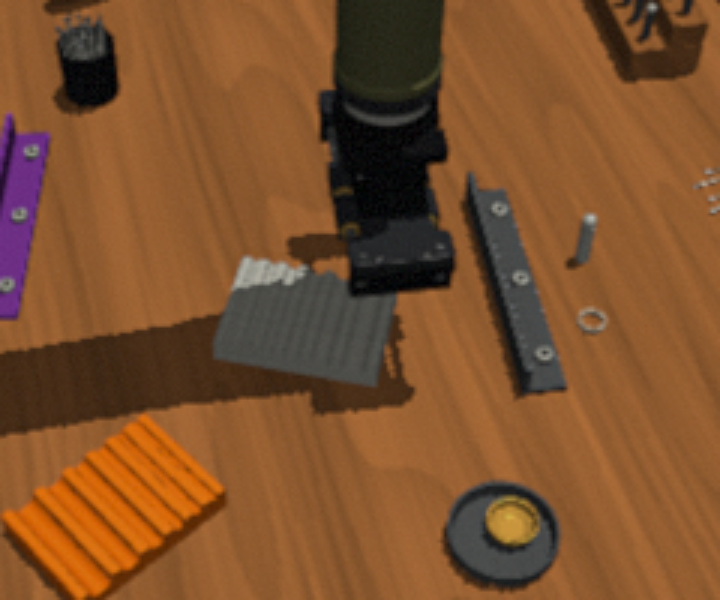

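```bash
cat >> h.py <<'E'
def wray(w,px,z=0.022):
    K=w["K"];f=K[0,0];d=np.array([px[0]-K[0,2],px[1]-K[1,2]]);rr=np.hypot(*d);t=rr/f
    v=np.array([*(d/rr*np.sin(t)),np.cos(t)]);v=Ro.from_euler('xyz',w["attitude"],degrees=True).apply(v)
    return w["origin"]+v*(z-w["origin"][2])/v[2]
E
python3 - <<'E'
from h import *
w=read_camera("wrist")
for p in ((403,77),(225,18),(157,253),(325,276)): print(p,wray(w,p).round(4))
print('tip px 318,285', wray(w,(318,285),0.01), w["z_map"][285,318],w["z_map"][300,318],w["z_map"][300,305],w["z_map"][340,318])
w2=dict(w);w2["origin"]=np.array([0.54083703,-0.00550543,0.19826026])
print("C",wray(w2,(332,278)))
E
```

```text
(403, 77) [0.503  0.0482 0.022 ]
(225, 18) [ 0.4609 -0.0314  0.022 ]
(157, 253) [ 0.5719 -0.0891  0.022 ]
(325, 276) [ 0.5964 -0.0021  0.022 ]
tip px 318,285 [ 0.6060041  -0.00707213  0.01      ] 0.17040972 0.15705849 0.15223297 0.08443989
C [ 0.6136176  -0.00855097  0.022     ]
```

Run:
```python
from h import *
w=read_camera("wrist");Rm=Ro.from_euler('xyz',w["attitude"],degrees=True)
def p3(u,v):
    K=w["K"];d=np.array([u-K[0,2],v-K[1,2]]);rr=np.hypot(*d);t=rr/K[0,0]
    r=np.array([*(d/rr*np.sin(t)),np.cos(t)]);r=r/r[2]*w["z_map"][v,u];return (Rm.apply(r)+w["origin"]).round(4)
for v in range(270,345,6): print(v,[p3(u,v).tolist() for u in (302,308,318,328,334)])
o=get_obs();print(o['qpos'])
```

```text
270 [[0.5953, -0.0136, 0.0121], [0.5957, -0.0104, 0.0121], [0.5962, -0.0051, 0.0127], [0.5968, 0.0002, 0.0132], [0.6024, 0.0033, 0.0]]
276 [[0.5987, -0.0141, 0.012], [0.5997, -0.011, 0.0107], [0.5999, -0.0056, 0.0121], [0.6059, -0.0006, -0.0007], [0.6064, 0.0028, -0.0008]]
282 [[0.5904, -0.0117, 0.0406], [0.5925, -0.0093, 0.0364], [0.5933, -0.0047, 0.036], [0.5937, 0.0, 0.0368], [0.5929, 0.0029, 0.0397]]
288 [[0.5901, -0.0113, 0.0482], [0.5926, -0.0092, 0.0433], [0.5929, -0.0046, 0.0441], [0.5934, -0.0001, 0.0443], [0.5927, 0.0026, 0.0468]]
294 [[0.5903, -0.0111, 0.0541], [0.5919, -0.0089, 0.0513], [0.5927, -0.0046, 0.051], [0.5934, -0.0003, 0.0509], [0.5917, 0.0024, 0.0554]]
300 [[0.5902, -0.0109, 0.0604], [0.5919, -0.0087, 0.0576], [0.5938, -0.0047, 0.0548], [0.5932, -0.0004, 0.0573], [0.592, 0.0021, 0.0604]]
306 [[0.5904, -0.0107, 0.0655], [0.5919, -0.0086, 0.0632], [0.5965, -0.0051, 0.0551], [0.594, -0.0006, 0.0612], [0.5926, 0.0019, 0.0647]]
312 [[0.5903, -0.0105, 0.0709], [0.5918, -0.0084, 0.0686], [0.5988, -0.0055, 0.0561], [0.5925, -0.0006, 0.0695], [0.5683, 0.0028, 0.1163]]
318 [[0.59, -0.0102, 0.0765], [0.5924, -0.0084, 0.0724], [0.6014, -0.0058, 0.0567], [0.593, -0.0008, 0.0735], [0.5693, 0.0027, 0.1175]]
324 [[0.569, -0.0052, 0.1191], [0.5694, -0.0038, 0.1187], [0.5699, -0.0014, 0.1185], [0.5705, 0.001, 0.118], [0.5702, 0.0025, 0.1189]]
330 [[0.569, -0.0051, 0.122], [0.5696, -0.0038, 0.1212], [0.5697, -0.0014, 0.1216], [0.5706, 0.0009, 0.1207], [0.5704, 0.0024, 0.1215]]
336 [[0.5703, -0.0053, 0.1226], [0.5707, -0.0039, 0.1223], [0.5705, -0.0015, 0.1231], [0.5715, 0.0008, 0.122], [0.5715, 0.0022, 0.1223]]
342 [[0.5711, -0.0054, 0.124], [0.5719, -0.0041, 0.123], [0.5716, -0.0017, 0.124], [0.5725, 0.0006, 0.1232], [0.5729, 0.002, 0.1229]]
[-20.62675019  22.43410691  22.5458029  102.36478463 -10.04231526
  57.16591427  87.80457779]
```

Run:
```python
from h import *
r=read_camera("side");P=cloud(r)
m=(abs(P[...,0]-.60)<.05)&(abs(P[...,1]+.0)<.12)&(P[...,2]>.03)&(P[...,2]<.3)
q=P[m];print(m.sum(),q.min(0))
for z in np.arange(.03,.16,.01):
    s=q[(q[:,2]>=z)&(q[:,2]<z+.01)]
    if len(s): print(round(z,2),len(s),s[:,:2].min(0).round(3),s[:,:2].max(0).round(3))
t=read_camera("top");cv2.imwrite("pics/s4.png",cv2.resize(r["img"][190:270,300:400,::-1],None,fx=7,fy=7,interpolation=0))
```

```text
3199 [ 0.55001124 -0.1066664   0.10697452]
0.1 17 [ 0.554 -0.097] [ 0.617 -0.088]
0.11 129 [ 0.551 -0.099] [0.632 0.078]
0.12 195 [ 0.551 -0.1  ] [0.637 0.078]
0.13 186 [ 0.55  -0.105] [0.638 0.09 ]
0.14 338 [ 0.55  -0.107] [0.626 0.091]
0.15 398 [ 0.55  -0.106] [0.625 0.088]
```

View pics/s4.png

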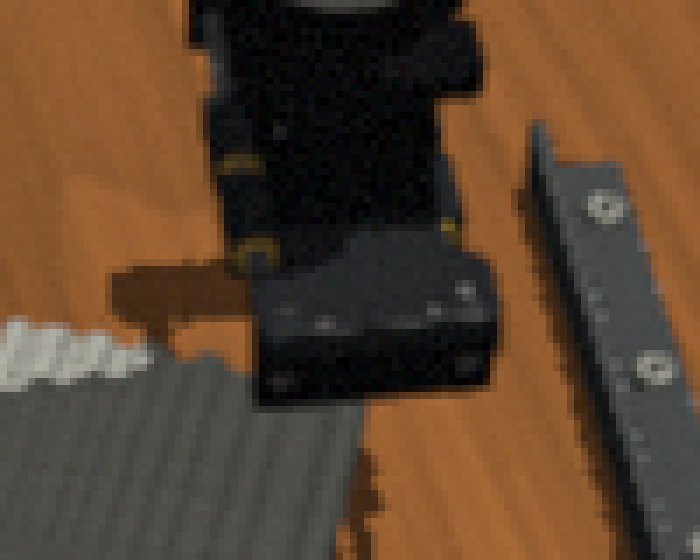

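Both cameras show the gripper sitting about 26 mm higher than the reported TCP. The body's underside is at about 105 mm where 79 mm is expected, and the wrist view ends the fingers at about 35 mm, so the fingers are floating over the block. I'll back off clear of the block and feel for the bench gently.

Emit:
arm_command([
  [[0,0.02,0,0,0,0,1],[-0.01,0.04,0,0,0,0,1],[-0.01,0.04,0.008,0,0,0,1],[-0.01,0.04,0.014,0,0,0,1],[-0.01,0.04,0.018,0,0,0,1],[-0.01,0.04,0.018,0,0,0,1]],
])

```text
time_s: 5.45
tool_pos: [0.6156, 0.0305, -0.0099]
tool_rot: [-179.9, -0.1, 171.9]
force: [-0.4, -0.7, -0.4]
grip_width: 0.001
```

Run:
```python
from h import *
o=get_obs();print(o["tool_pos"],o["force"])
w=read_camera("wrist");cv2.imwrite("pics/w4.png",w["img"][:,:,::-1])
Rm=Ro.from_euler('xyz',w["attitude"],degrees=True)
def p3(u,v):
    K=w["K"];d=np.array([u-K[0,2],v-K[1,2]]);rr=np.hypot(*d);t=rr/K[0,0]
    r=np.array([*(d/rr*np.sin(t)),np.cos(t)]);r=r/r[2]*w["z_map"][v,u];return (Rm.apply(r)+w["origin"]).round(4)
for v in range(276,300,4): print(v,[p3(u,v).tolist() for u in (294,302,308,328,334,342)])
```

```text
[ 0.61563522  0.03045684 -0.00989938] [-0.41308456 -0.73070233 -0.36153871]
276 [[0.6094, 0.0198, 0.0006], [0.6102, 0.0239, 0.0001], [0.6107, 0.0269, -0.0], [0.6128, 0.0372, -0.0016], [0.613, 0.0403, -0.0009], [0.6134, 0.0444, -0.0004]]
280 [[0.612, 0.0193, -0.0003], [0.6041, 0.0257, 0.0208], [0.6129, 0.0266, -0.0], [0.6147, 0.0369, -0.0008], [0.6061, 0.0403, 0.0208], [0.6159, 0.0442, -0.0012]]
284 [[0.6143, 0.0189, -0.0003], [0.6049, 0.0257, 0.0237], [0.6065, 0.0281, 0.0207], [0.6076, 0.0373, 0.0211], [0.6067, 0.0401, 0.0241], [0.6175, 0.0439, 0.0005]]
288 [[0.6168, 0.0185, -0.0008], [0.605, 0.0258, 0.0279], [0.6067, 0.0282, 0.0249], [0.608, 0.0372, 0.0247], [0.607, 0.0399, 0.0278], [0.6202, 0.0436, -0.0004]]
292 [[0.6188, 0.0182, -0.0003], [0.6044, 0.0262, 0.0337], [0.6063, 0.0284, 0.0302], [0.6074, 0.0371, 0.0306], [0.6064, 0.0398, 0.0336], [0.6224, 0.0434, -0.0003]]
296 [[0.5785, 0.0307, 0.094], [0.6046, 0.0263, 0.0374], [0.6068, 0.0284, 0.0333], [0.6074, 0.037, 0.0347], [0.6065, 0.0396, 0.0374], [0.5801, 0.0427, 0.0942]]
```

View pics/w4.png

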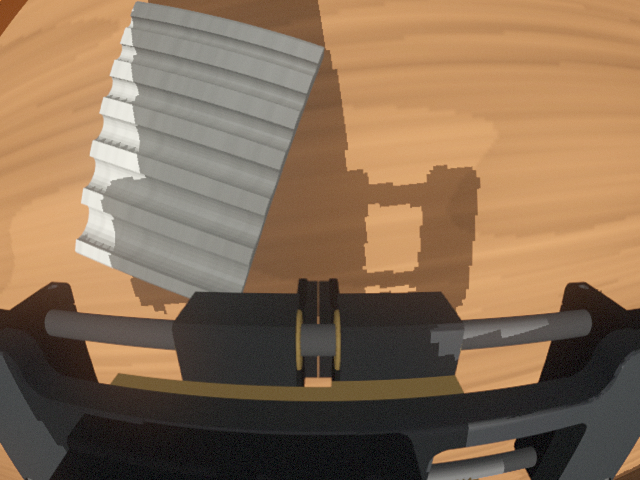

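Reported z is −10 mm with no bench force. The wrist view now ends the fingers at about 19 mm. I'm lowering another 10 mm.

Emit:
arm_command([
  [[0,0,0.004,0,0,0,1],[0,0,0.008,0,0,0,1],[0,0,0.01,0,0,0,1],[0,0,0.01,0,0,0,1]],
])

```text
time_s: 5.9
tool_pos: [0.6164, 0.0317, -0.0193]
tool_rot: [-180.0, -0.0, 172.0]
force: [1.0, -0.2, 0.7]
grip_width: 0.0001
```

Run:
```python
from h import *
o=get_obs();print(o["tool_pos"],o["force"])
w=read_camera("wrist")
Rm=Ro.from_euler('xyz',w["attitude"],degrees=True)
def p3(u,v):
    K=w["K"];d=np.array([u-K[0,2],v-K[1,2]]);rr=np.hypot(*d);t=rr/K[0,0]
    r=np.array([*(d/rr*np.sin(t)),np.cos(t)]);r=r/r[2]*w["z_map"][v,u];return (Rm.apply(r)+w["origin"]).round(4)
for v in (276,280,282,284,288): print(v,[p3(u,v).tolist() for u in (302,308,328,334)])
```

```text
[ 0.61643027  0.03171055 -0.01929958] [ 1.04259384 -0.24423162  0.65833651]
276 [[0.6078, 0.026, -0.0009], [0.6076, 0.029, 0.0006], [0.6096, 0.0387, -0.001], [0.6097, 0.0417, -0.0002]]
280 [[0.605, 0.0269, 0.0112], [0.6102, 0.0286, -0.0007], [0.6118, 0.0384, -0.0012], [0.6074, 0.0415, 0.0104]]
282 [[0.6056, 0.0268, 0.012], [0.6076, 0.0292, 0.0082], [0.6088, 0.0386, 0.0085], [0.6078, 0.0414, 0.0118]]
284 [[0.6057, 0.0269, 0.0141], [0.6074, 0.0293, 0.0111], [0.6089, 0.0385, 0.0107], [0.6071, 0.0413, 0.0156]]
288 [[0.6055, 0.0271, 0.0193], [0.6073, 0.0295, 0.016], [0.6086, 0.0384, 0.0159], [0.6074, 0.0412, 0.0195]]
```

The tips are at about 8 mm, free of the bench, which is right for pushing. Push 1 runs at the far-right corner.

Emit:
arm_command([
  [[-0.002,-0.01,0,0,0,0,1],[-0.003,-0.02,0,0,0,0,1],[-0.003,-0.026,0,0,0,0,1],[-0.003,-0.03,0,0,0,0,1],[-0.003,-0.034,0,0,0,0,1],[-0.004,-0.038,0,0,0,0,1],[-0.004,-0.042,0,0,0,0,1],[-0.004,-0.046,0,0,0,0,1],[-0.004,-0.05,0,0,0,0,1]],
])

```text
time_s: 6.85
tool_pos: [0.6153, -0.0151, -0.0184]
tool_rot: [179.8, 0.1, 172.1]
force: [2.9, 5.1, -0.9]
grip_width: 0.0007
```

Run:
```python
from h import *
o=get_obs();print(o["tool_pos"],o["force"])
w=read_camera("wrist");cv2.imwrite("pics/w5.png",w["img"][:,:,::-1])
```

```text
[ 0.61532886 -0.01510636 -0.01839945] [ 2.92324117  5.13728646 -0.934184  ]
```

View pics/w5.png

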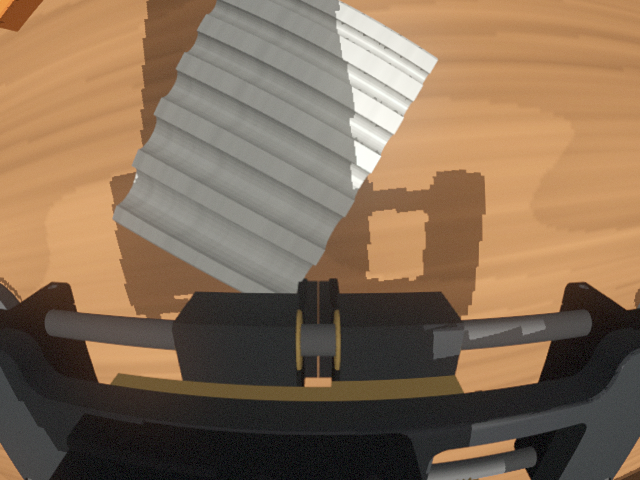

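Contact at 6 N, and the block turns clockwise, with its far edge now slanting from (437,60) to (300,290). I'm continuing along the arc.

Emit:
arm_command([
  [[0.001,-0.004,0,0,0,0,1],[0.002,-0.008,0,0,0,0,1],[0.003,-0.012,0,0,0,0,1],[0.004,-0.016,0,0,0,0,1],[0.006,-0.02,0,0,0,0,1],[0.008,-0.024,0,0,0,0,1],[0.01,-0.028,0,0,0,0,1],[0.012,-0.032,0,0,0,0,1],[0.012,-0.032,0,0,0,0,1]],
])

```text
time_s: 7.8
tool_pos: [0.5993, -0.0484, -0.0182]
tool_rot: [180.0, 0.2, 171.9]
force: [5.2, 0.1, -2.1]
grip_width: 0.0007
```

Run:
```python
from h import *
o=get_obs();print(o["tool_pos"],o["force"])
w=read_camera("wrist");cv2.imwrite("pics/w6.png",w["img"][:,:,::-1])
```

```text
[ 0.59932792 -0.04839602 -0.01820405] [ 5.2226927   0.09734421 -2.11084464]
```

View pics/w6.png

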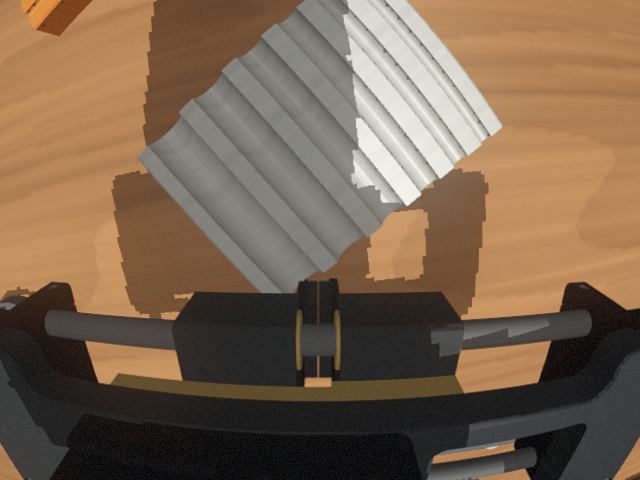

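Run:
```python
from h import *
w=read_camera("wrist")
q={n:wray(w,p) for n,p in dict(B=(140,157),D=(500,128),g1=(147,164),g2=(268,290),e1=(388,222),e2=(325,272)).items()}
for n in q: print(n,q[n].round(4))
d=q["D"]-q["B"];a=np.degrees(np.arctan2(d[1],d[0]));print("center",(q["B"]+q["D"])/2,np.hypot(*d[:2]),"B->D",a,"long axis A->B = ", a-180+35.29)
```

```text
B [ 0.5192 -0.1132  0.022 ]
D [0.5281 0.0413 0.022 ]
g1 [ 0.5228 -0.1104  0.022 ]
g2 [ 0.5864 -0.0677  0.022 ]
e1 [ 0.563  -0.0127  0.022 ]
e2 [ 0.5813 -0.0418  0.022 ]
center [ 0.52366222 -0.03595361  0.022     ] 0.15469324379974148 B->D 86.67565917013808 long axis A->B =  -58.034340829861925
```

Block turned about 30°, centre near (524,−36), with about 41° to go. Now I'll lift, go over the block to its near-left corner, and come down on its near side.

Emit:
arm_command([
  [[-0.007,0.006,0,0,0,0,1],[-0.007,0.006,-0.03,0,0,0,1],[-0.007,0.006,-0.06,0,0,0,1],[0.04,0.0,-0.06,0,0,0,1],[0.085,-0.007,-0.06,0,0,0,1],[0.13,-0.007,-0.06,0,0,0,1],[0.166,-0.007,-0.06,0,0,0,1],[0.166,-0.007,-0.06,0,0,0,1],[0.166,-0.007,-0.06,0,0,0,1]],
])

```text
time_s: 8.8
tool_pos: [0.4319, -0.0319, 0.0415]
tool_rot: [180.0, 0.0, 172.0]
force: [0.7, 0.2, -0.1]
grip_width: 0.0003
```

Run:
```python
from h import *
o=get_obs();print(o["tool_pos"],o["force"])
w=read_camera("wrist");cv2.imwrite("pics/w7.png",w["img"][:,:,::-1])
r=read_camera("side");cv2.imwrite("pics/s7.png",cv2.resize(r["img"][150:350,220:460,::-1],None,fx=3,fy=3))
r=read_camera("top");cv2.imwrite("pics/t7.png",cv2.resize(r["img"][120:360,180:460,::-1],None,fx=2.5,fy=2.5))
```

```text
[ 0.43188988 -0.03189617  0.04147589] [ 0.7123583   0.17516709 -0.12916472]
```

View pics/w7.png

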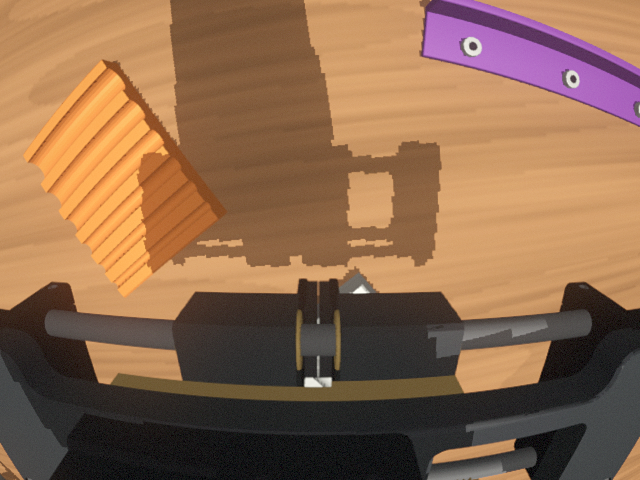

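View pics/s7.png

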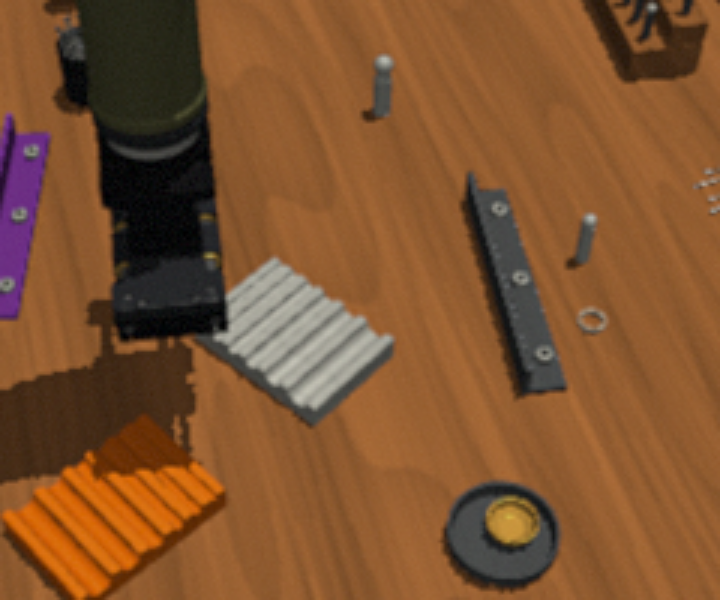

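View pics/t7.png

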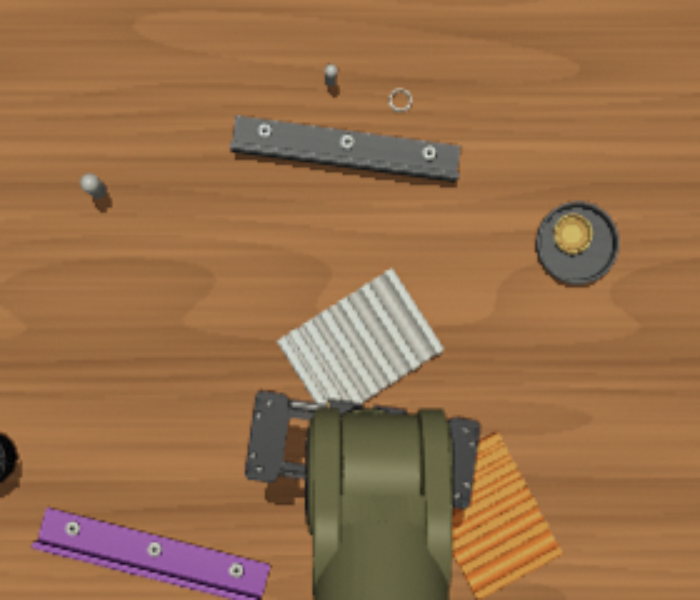

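```bash
cat >> h.py <<'E'
def cray(r,p,z=.022):
    K=r["K"];v=Ro.from_euler('xyz',r["attitude"],degrees=True).apply([(p[0]-K[0,2])/K[0,0],(p[1]-K[1,2])/K[1,1],1])
    return (r["origin"]+v*(z-r["origin"][2])/v[2])
E
python3 - <<'E'
from h import *
r=read_camera("top")
q=[cray(r,(180+a/2.5,120+b/2.5)) for a,b in ((278,342),(390,269),(442,350))]
for x in q: print(x.round(4))
print("center",((q[0]+q[2])/2).round(4),np.degrees(np.arctan2(*(q[2]-q[1])[1::-1])),np.degrees(np.arctan2(*(q[1]-q[0])[1::-1])), "A",(q[0]+q[2]-q[1]).round(4))
w=read_camera("wrist");print("A wrist",wray(w,(357,270)))
s=read_camera("side")
for n,c in dict(D=(275,258),C=(393,338),B=(312,412)).items(): print(n,cray(s,(220+c[0]/3,150+c[1]/3)).round(4))
E
```

```text
[0.5239 0.0394 0.022 ]
[ 0.5932 -0.067   0.022 ]
[ 0.5161 -0.1162  0.022 ]
center [ 0.52   -0.0384  0.022 ] -147.44877229209945 -56.938729368672114 A [ 0.4468 -0.0098  0.022 ]
A wrist [ 0.44030719 -0.00858733  0.022     ]
D [0.5273 0.0396 0.022 ]
C [ 0.5956 -0.0672  0.022 ]
B [ 0.5161 -0.1193  0.022 ]
```

The top view gives block centre (521,−38) and long axis −57°, and the side view agrees to 3 mm. The fingertips are about 11 mm off the near-left side. I'm descending and pushing that corner.

Emit:
arm_command([
  [[0,0,0.03,0,0,0,1],[0,0,0.052,0,0,0,1],[0,0,0.06,0,0,0,1],[-0.004,0.003,0.06,0,0,0,1],[-0.008,0.007,0.06,0,0,0,1],[-0.01,0.011,0.06,0,0,0,1],[-0.012,0.015,0.06,0,0,0,1],[-0.014,0.019,0.06,0,0,0,1],[-0.016,0.0225,0.06,0,0,0,1]],
])

```text
time_s: 10.0
tool_pos: [0.449, -0.014, -0.0185]
tool_rot: [-179.8, -0.2, 171.9]
force: [-7.6, -6.4, 6.0]
grip_width: 0.0006
```

```bash
cat > look.py <<'E'
from h import *
import sys
k=sys.argv[1]
o=get_obs();print(o["time_s"],o["tool_pos"],o["force"])
r=read_camera("side");a=cv2.resize(r["img"][180:320,260:460,::-1],None,fx=2.5,fy=2.5)
t=read_camera("top");b=cv2.resize(t["img"][140:340,220:420,::-1],None,fx=1.75,fy=1.75)
cv2.imwrite(f"pics/c{k}.png",np.hstack([a[:350,:440],b]))
E
python3 look.py 8
```

```text
10.0 [ 0.44898686 -0.01404202 -0.01852868] [-7.60353147 -6.38238824  5.994845  ]
```

View pics/c8.png

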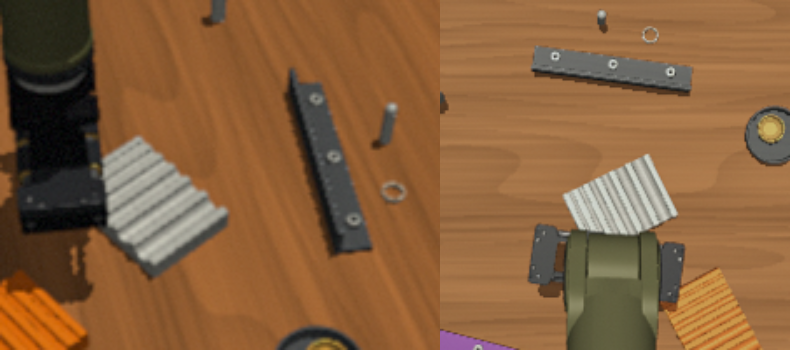

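Emit:
arm_command([
  [[-0.002,0.004,0,0,0,0,1],[-0.005,0.008,0,0,0,0,1],[-0.008,0.011,0,0,0,0,1],[-0.01,0.014,0,0,0,0,1],[-0.013,0.017,0,0,0,0,1],[-0.016,0.02,0,0,0,0,1],[-0.019,0.023,0,0,0,0,1],[-0.022,0.026,0,0,0,0,1],[-0.022,0.026,0,0,0,0,1]],
])

```text
time_s: 11.0
tool_pos: [0.4727, 0.0107, -0.019]
tool_rot: [-179.9, -0.5, 172.0]
force: [-9.8, -1.3, 6.1]
grip_width: 0.0003
```

```bash
python3 look.py 9
```

```text
11.0 [ 0.47267855  0.01074127 -0.01899835] [-9.80475316 -1.28348997  6.07040737]
```

View pics/c9.png

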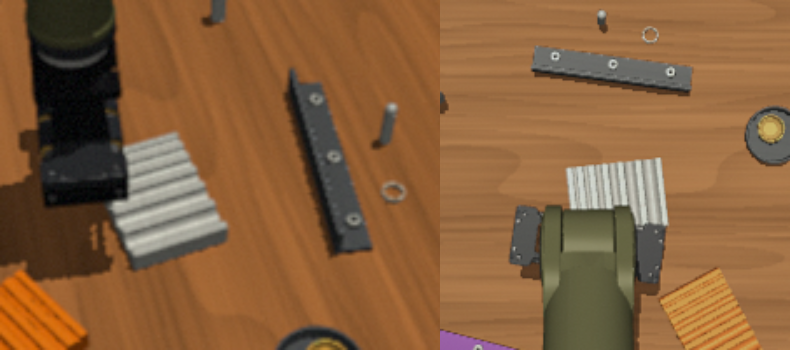

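Run:
```python
from h import *
r=read_camera("top")
f=lambda x,y:(220+(x-440)/1.75,140+y/1.75)
q=[cray(r,f(*p)) for p in ((567,168),(661,158),(667,224))]
s=[cray(r,f(*p),.03) for p in ((532,70),(690,92))]
for x in q+s: print(x.round(4))
a=np.degrees(np.arctan2(*(q[1]-q[0])[1::-1]));b=np.degrees(np.arctan2(*(s[1]-s[0])[1::-1]));print(a,b,"center",((q[0]+q[2])/2).round(4))
```

```text
[0.5732 0.0362 0.022 ]
[ 0.5868 -0.0915  0.022 ]
[ 0.4972 -0.0993  0.022 ]
[0.7056 0.0834 0.03  ]
[ 0.676  -0.1307  0.03  ]
-83.93407128520542 -97.85874784171303 center [ 0.5352 -0.0315  0.022 ]
```

Emit:
arm_command([
  [[-0.003,0.002,-0.001,0,0,0,1],[-0.006,0.004,-0.001,0,0,0,1],[-0.009,0.006,-0.001,0,0,0,1],[-0.012,0.007,-0.001,0,0,0,1],[-0.015,0.008,-0.001,0,0,0,1],[-0.018,0.009,-0.001,0,0,0,1],[-0.018,0.009,-0.001,0,0,0,1]],
])

```text
time_s: 11.85
tool_pos: [0.4918, 0.0191, -0.0186]
tool_rot: [180.0, -0.5, 172.0]
force: [-5.7, 3.2, -0.3]
grip_width: 0.0006
```

```bash
python3 look.py 10
```

```text
11.85 [ 0.49178096  0.01910731 -0.01859743] [-5.71758256  3.24760635 -0.31728725]
```

View pics/c10.png

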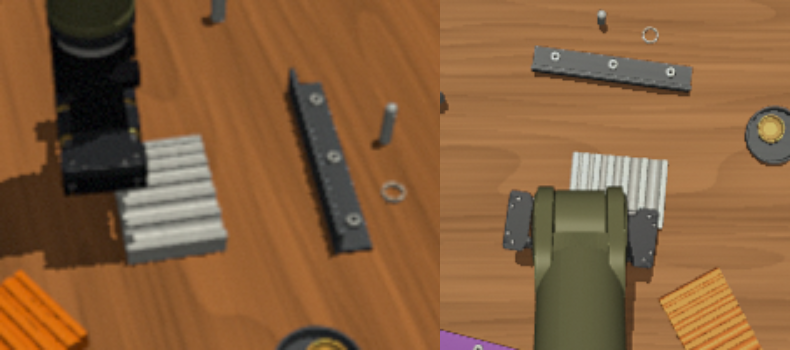

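Run:
```python
from h import *
r=read_camera("top")
f=lambda x,y:(220+(x-440)/1.75,140+y/1.75)
q=[cray(r,f(*p)) for p in ((573,152),(667,160),(662,227))]
for x in q: print(x.round(4))
a=np.degrees(np.arctan2(*(q[1]-q[0])[1::-1]));print(a)
m=(q[0]+q[1])/2; t=np.radians(a+90);n=np.array([np.cos(t),np.sin(t)]);print("center",m[:2]-.046*n, (q[0]+q[2])/2)
c=m[:2]-.046*n; sx=np.array([.9906,-.137]);sy=np.array([.137,.9906]);d=c-np.array([.691,-.0236]);print("lat",d@sy,"dist",d@sx)
# tool target: centre line, near side
g=c-sx*(.046+.025);o=get_obs();dd=g-o["tool_pos"][:2];print("target",g,"tx",-dd@sx,"ty",dd@sy)
```

```text
[0.595  0.0281 0.022 ]
[ 0.5841 -0.0997  0.022 ]
[ 0.4931 -0.0925  0.022 ]
-94.87208243272168
center [ 0.54368812 -0.03188147] [ 0.5440424  -0.03219488  0.022     ]
lat -0.028385355622019597 dist -0.14479258810050158
target [ 0.47335552 -0.02215447] tx 0.012615763423934001 ty -0.043404491035416076
```

The block is within 3° of square, still about 95 mm from the stop and 28 mm off the stop's middle, which leaves 17 mm of margin at its end. I'm backing off, opening the fingers and centring behind the long side, so both fingertips push square.

Emit:
arm_command([
  [[0.013,0,0,0,0,0,1],[0.018,-0.015,0,0,0,0,-1],[0.018,-0.035,0,0,0,0,-1],[0.018,-0.043,0,0,0,0,-1],[0.018,-0.043,0,0,0,0,-1],[0.018,-0.043,0,0,0,0,-1],[0.018,-0.043,0,0,0,0,-1],[0.018,-0.043,0,0,0,0,-1],[0.018,-0.043,0,0,0,0,-1],[0.018,-0.043,0,0,0,0,-1]],
])

```text
time_s: 13.0
tool_pos: [0.4718, -0.0227, -0.0179]
tool_rot: [180.0, -0.0, 172.0]
force: [-0.1, -0.2, 0.7]
grip_width: 0.0649
```

```bash
python3 look.py 11
python3 - <<'E'
from h import *
w=read_camera("wrist");cv2.imwrite("pics/w11.png",w["img"][:,:,::-1]);print(get_obs()["grip_width"])
E
```

```text
13.0 [ 0.47180613 -0.02265719 -0.01787295] [-0.13234723 -0.24052872  0.68553288]
0.07636953131288915
```

View pics/c11.png

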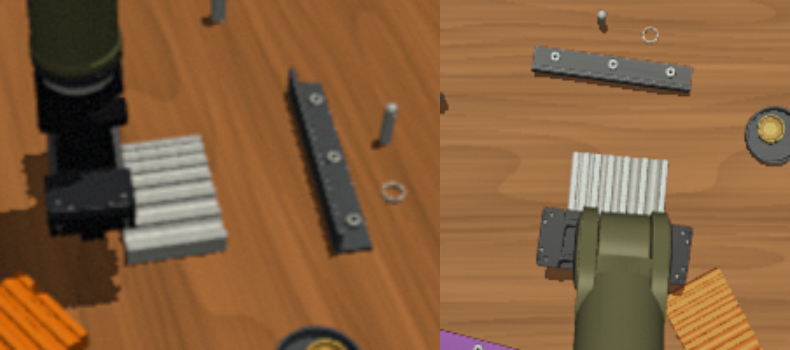

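View pics/w11.png

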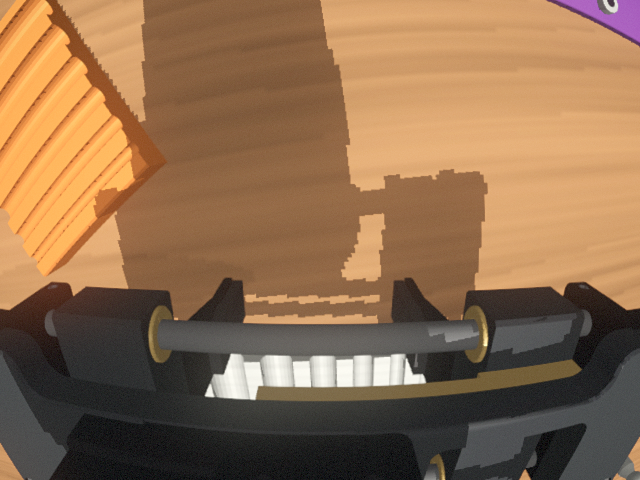

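The open fingers stand behind the long side, about 15 mm off and clear of the orange look-alike. I'm pushing forward to square it, still well clear of the stop.

Emit:
arm_command([
  [[-0.006,0,0,0,0,0,-1],[-0.011,0,0,0,0,0,-1],[-0.015,0,0,0,0,0,-1],[-0.019,0,0,0,0,0,-1],[-0.023,0,0,0,0,0,-1],[-0.027,0,0,0,0,0,-1],[-0.031,0,0,0,0,0,-1],[-0.035,0,0,0,0,0,-1],[-0.039,0,0,0,0,0,-1],[-0.039,0,0,0,0,0,-1]],
])

```text
time_s: 14.15
tool_pos: [0.5018, -0.0265, -0.0197]
tool_rot: [180.0, -1.0, 172.0]
force: [-18.1, 4.4, 12.2]
grip_width: 0.0868
```

Run:
```python
from h import *
o=get_obs();print(o["time_s"],o["tool_pos"],o["force"],o["wrist_torque"],o["grip_width"])
t=read_camera("top");b=cv2.resize(t["img"][160:320,240:400,::-1],None,fx=3.7,fy=3.7,interpolation=cv2.INTER_CUBIC);cv2.imwrite("pics/c12.png",b)
```

```text
14.15 [ 0.50181446 -0.02653195 -0.01966466] [-18.10062106   4.41905096  12.15354974] [0.83030874 3.93555339 0.10517975] 0.08680189219380947
```

View pics/c12.png

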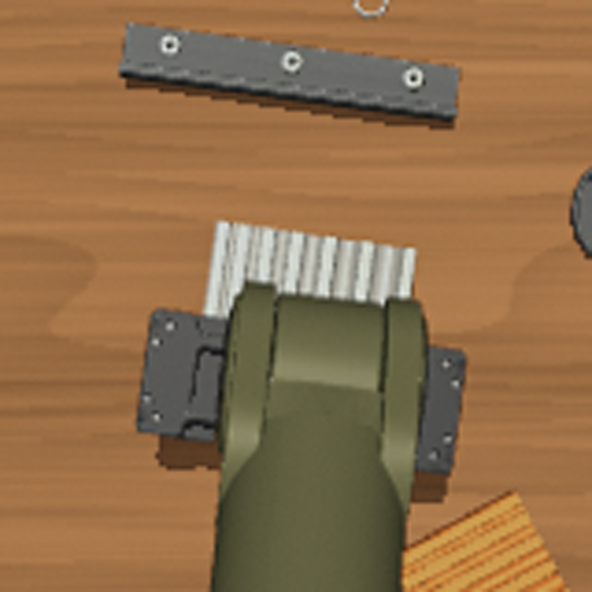

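Fingers and block now face the stop squarely: the block edge (220,222)→(413,248) slopes 7.7°, the stop 7.8°, about 90 mm apart. The upward 12 N suggests the tips brush the bench, so I'll raise them 3 mm and carry on.

Emit:
arm_command([
  [[0,0,-0.003,0,0,0,-1],[-0.003,0,-0.003,0,0,0,-1],[-0.007,0,-0.003,0,0,0,-1],[-0.011,0,-0.003,0,0,0,-1],[-0.015,0,-0.003,0,0,0,-1],[-0.019,0,-0.003,0,0,0,-1],[-0.023,0,-0.003,0,0,0,-1]],
])

```text
time_s: 14.9
tool_pos: [0.5256, -0.0307, -0.0175]
tool_rot: [-180.0, -0.9, 172.0]
force: [-13.0, 1.8, 3.4]
grip_width: 0.0874
```

```bash
python3 look.py 13
```

```text
14.9 [ 0.525642   -0.03069181 -0.01753886] [-12.9595434    1.83470699   3.44887214]
```

View pics/c13.png

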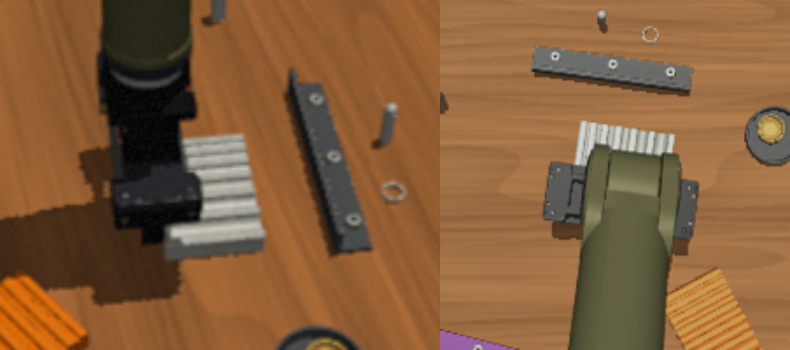

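Run:
```python
from h import *
r=read_camera("top");cv2.imwrite("pics/z13.png",cv2.resize(r["img"][160:240,260:380,::-1],None,fx=6,fy=6,interpolation=cv2.INTER_CUBIC))
f=lambda x,y:(220+(x-440)/1.75,140+y/1.75)
sx=np.array([.9906,-.137]);sy=np.array([.137,.9906]);o=np.array([.691,-.0236])
for p in ((581,122),(674,135)): 
    q=cray(r,f(*p));d=q[:2]-o;print(q.round(4),"dist",d@sx,"lat",d@sy)
```

```text
[0.6358 0.0172 0.022 ] dist -0.06024434909759334 lat 0.03288645590741212
[ 0.6182 -0.1094  0.022 ] dist -0.06038914055537126 lat -0.09493872145842468
```

View pics/z13.png

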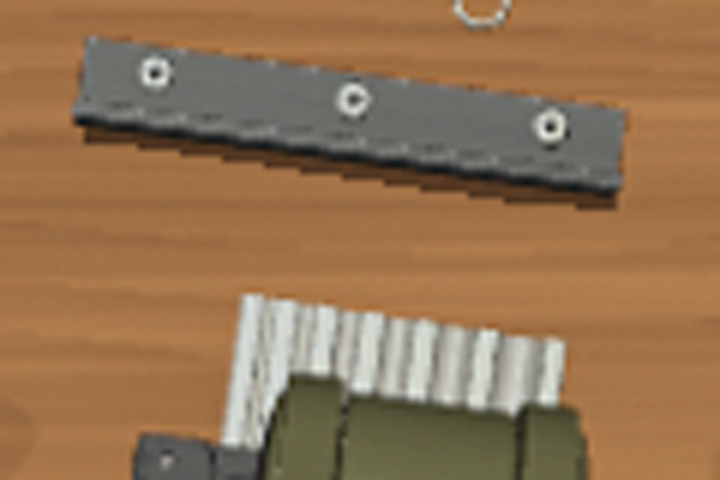

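Square and 60 mm away, right end about 15 mm inside the stop's end. I'm pushing on.

Emit:
arm_command([
  [[-0.004,0,0,0,0,0,-1],[-0.009,0,0,0,0,0,-1],[-0.014,0,0,0,0,0,-1],[-0.019,0,0,0,0,0,-1],[-0.024,0,0,0,0,0,-1],[-0.029,0,0,0,0,0,-1],[-0.034,0,0,0,0,0,-1],[-0.038,0,0,0,0,0,-1],[-0.042,0,0,0,0,0,-1],[-0.045,0,0,0,0,0,-1]],
])

```text
time_s: 16.05
tool_pos: [0.5705, -0.0369, -0.0176]
tool_rot: [-180.0, -0.9, 172.0]
force: [-12.4, 1.5, 2.9]
grip_width: 0.0867
```

Run:
```python
from h import *
o=get_obs();print(o["time_s"],o["tool_pos"],o["force"])
r=read_camera("top");cv2.imwrite("pics/z14.png",cv2.resize(r["img"][160:240,260:380,::-1],None,fx=6,fy=6,interpolation=cv2.INTER_CUBIC))
```

```text
16.05 [ 0.57050253 -0.03694388 -0.01755736] [-12.41991068   1.51572559   2.8620945 ]
```

View pics/z14.png

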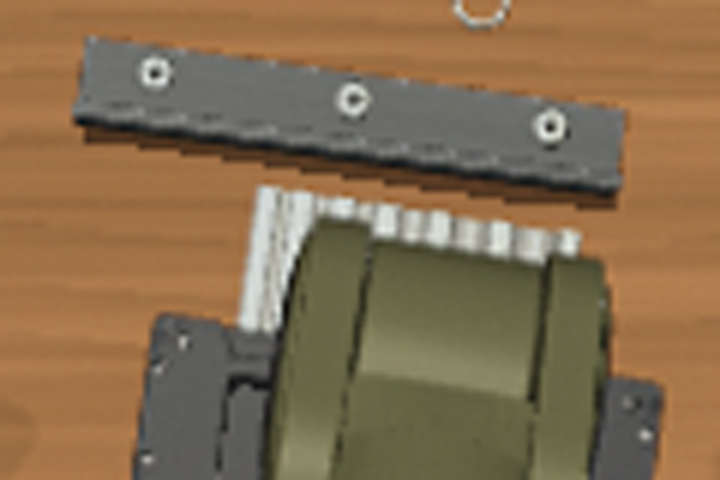

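About 15 mm to go, still square (7.7°).

Emit:
arm_command([
  [[-0.003,0,0,0,0,0,-1],[-0.006,0,0,0,0,0,-1],[-0.009,0,0,0,0,0,-1],[-0.011,0,0,0,0,0,-1],[-0.013,0,0,0,0,0,-1],[-0.0145,0,0,0,0,0,-1]],
])

```text
time_s: 16.7
tool_pos: [0.5847, -0.0388, -0.0175]
tool_rot: [180.0, -0.9, 172.0]
force: [-12.2, 2.2, 3.4]
grip_width: 0.0868
```

Run:
```python
from h import *
o=get_obs();print(o["time_s"],o["tool_pos"],o["force"])
r=read_camera("top");cv2.imwrite("pics/z15.png",cv2.resize(r["img"][160:240,260:380,::-1],None,fx=6,fy=6,interpolation=cv2.INTER_CUBIC))
```

```text
16.7 [ 0.5846869  -0.03884692 -0.01751178] [-12.16272588   2.21535413   3.39142558]
```

View pics/z15.png

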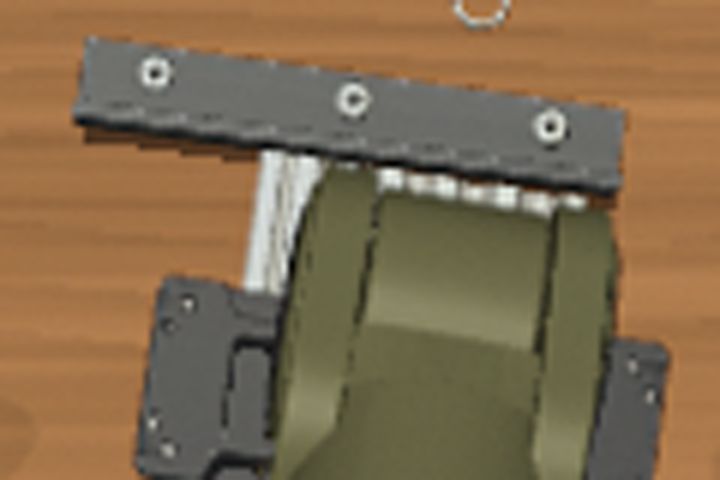

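Nearly there. I'll go on in small steps and watch the force for contact with the stop.

Emit:
arm_command([
  [[-0.0015,0,0,0,0,0,-1],[-0.003,0,0,0,0,0,-1],[-0.0045,0,0,0,0,0,-1]],
])

```text
time_s: 17.05
tool_pos: [0.5872, -0.0392, -0.0177]
tool_rot: [180.0, -1.1, 172.0]
force: [-18.5, 2.8, 9.8]
grip_width: 0.0871
```

Emit:
arm_command([
  [[-0.0015,0,-0.001,0,0,0,-1],[-0.003,0,-0.002,0,0,0,-1],[-0.004,0,-0.002,0,0,0,-1],[-0.004,0,-0.002,0,0,0,-1]],
])

```text
time_s: 17.45
tool_pos: [0.5872, -0.0393, -0.0174]
tool_rot: [-180.0, -1.6, 172.0]
force: [-21.3, 3.2, 5.5]
grip_width: 0.087
```

Run:
```python
from h import *
o=get_obs();print(o["time_s"],o["tool_pos"],o["force"],o["wrist_torque"])
r=read_camera("top");cv2.imwrite("pics/z16.png",cv2.resize(r["img"][160:240,260:380,::-1],None,fx=6,fy=6,interpolation=cv2.INTER_CUBIC))
```

```text
17.45 [ 0.58720643 -0.03934762 -0.01743411] [-21.34061849   3.24368166   5.50951918] [0.93983842 4.96444375 0.38233872]
```

View pics/z16.png

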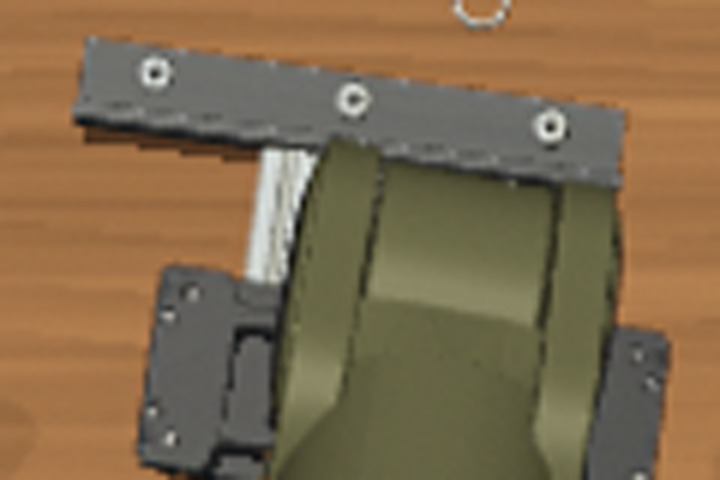

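The TCP has stalled at 0.587 while the force rises, so the block is against the stop. One slightly firmer push to seat both ends, then I back off gently and lift away for a clear look.

Emit:
arm_command([
  [[-0.003,0,0,0,0,0,-1],[-0.006,0,0,0,0,0,-1],[-0.006,0,0,0,0,0,-1]],
])

```text
time_s: 17.8
tool_pos: [0.5871, -0.0393, -0.0176]
tool_rot: [180.0, -2.3, 172.1]
force: [-36.5, 4.3, 19.5]
grip_width: 0.0872
```

Emit:
arm_command([
  [[0.004,0,0,0,0,0,-1],[0.01,0,0,0,0,0,-1],[0.02,0,0,0,0,0,-1],[0.035,0,0,0,0,0,-1],[0.05,0,-0.03,0,0,0,-1],[0.07,0,-0.08,0,0,0,-1],[0.09,0.03,-0.13,0,0,0,-1],[0.1,0.07,-0.17,0,0,0,-1],[0.1,0.11,-0.2,0,0,0,-1],[0.1,0.15,-0.2,0,0,0,-1]],
])

```text
time_s: 18.8
tool_pos: [0.5304, 0.1131, 0.1907]
tool_rot: [179.8, 0.5, 171.8]
force: [1.5, 0.6, -0.5]
grip_width: 0.0869
```

Emit:
arm_command([
  [[0,0.04,0,0,0,0,-1],[0,0.08,0,0,0,0,-1],[0,0.12,0,0,0,0,-1],[0,0.16,0,0,0,0,-1],[0,0.2,0,0,0,0,-1]],
])

```text
time_s: 19.3
tool_pos: [0.5565, 0.3129, 0.186]
tool_rot: [179.9, 0.1, 171.9]
force: [1.7, -0.1, 0.0]
grip_width: 0.087
```

Run:
```python
from h import *
o=get_obs();print(o["time_s"],o["tool_pos"],o["force"])
r=read_camera("top");cv2.imwrite("pics/z17.png",cv2.resize(r["img"][130:250,240:400,::-1],None,fx=4.8,fy=4.8,interpolation=cv2.INTER_CUBIC));cv2.imwrite("pics/t17.png",r["img"][...,::-1])
s=read_camera("side");cv2.imwrite("pics/s17.png",cv2.resize(s["img"][180:300,320:460,::-1],None,fx=5,fy=5,interpolation=cv2.INTER_CUBIC))
```

```text
19.3 [0.55647527 0.31289138 0.18598864] [ 1.69091812 -0.10048303  0.04078483]
```

View pics/z17.png

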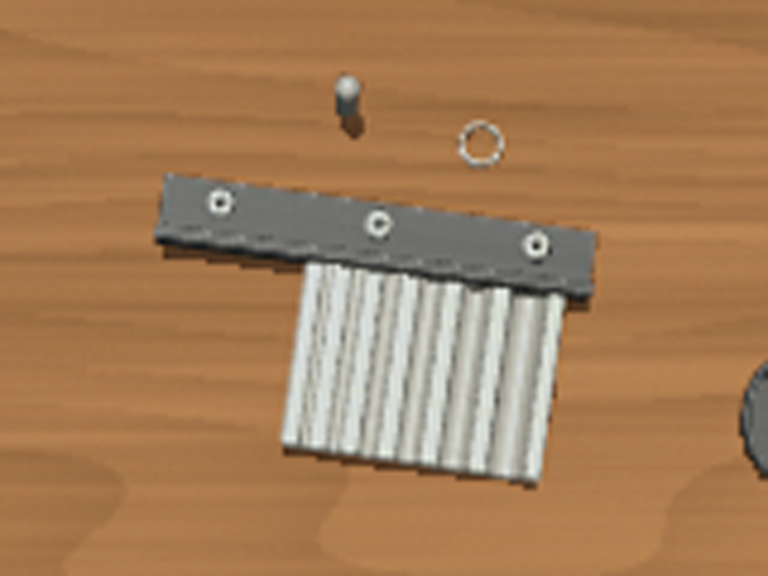

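View pics/s17.png

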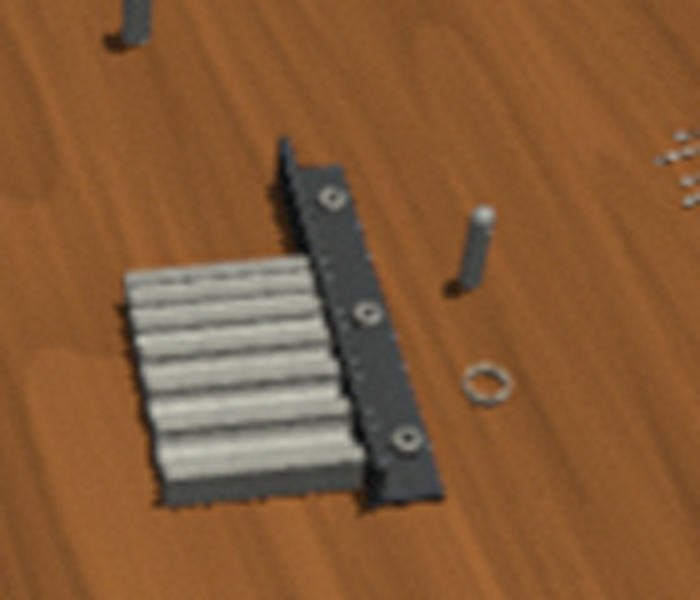

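View pics/t17.png

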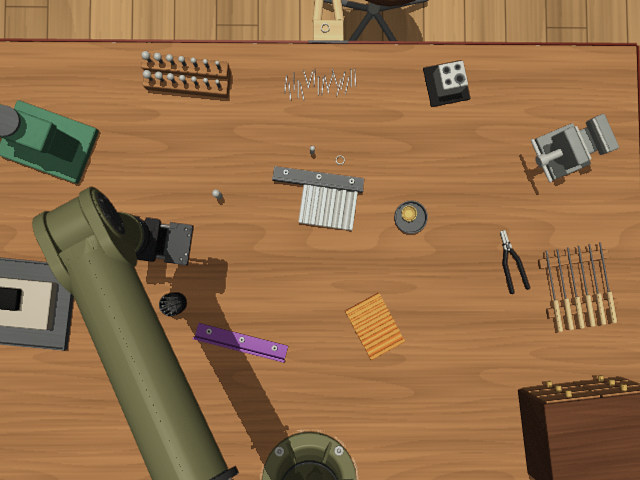

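Run:
```python
from h import *
r=read_camera("top");im=r["img"][...,::-1];im0=cv2.imread("pics/top0.png")
d=cv2.absdiff(im,im0).max(-1)
for n,(u,v,h) in dict(dish=(410,217,20),punch=(216,195,14),psmall=(312,151,10),band=(340,160,9),pot=(173,304,10),hammer=(100,250,15),pliers=(515,262,35),orange=(375,325,35),stopL=(285,172,10)).items():
    print(n,int((d[v-h:v+h,u-h:u+h]>60).sum()),end="; ")
P=cloud(r);hsv=cv2.cvtColor(im,cv2.COLOR_BGR2HSV)
m=(hsv[...,1]<60)&(hsv[...,2]>110);k=np.zeros_like(m);k[180:238,290:365]=1;m&=k
pts=np.array([cray(r,(u,v))[:2] for v,u in zip(*np.where(m))],np.float32)*1000
rr=cv2.minAreaRect(pts);print(rr)
# near-edge line fit and stop rear/front edge fit in world
e=[]
for u in range(303,350):
    c=np.where(m[:,u])[0]
    if len(c): e.append(cray(r,(u,c.max()+.5))[:2])
e=np.array(e);p=np.polyfit(e[:,1],e[:,0],1);print("near edge deg",np.degrees(np.arctan(p[0])))
g=(hsv[...,1]<60)&(hsv[...,2]<130);e=[]
for u in range(277,361):
    c=np.where(g[160:185,u])[0]
    if len(c): e.append(cray(r,(u,160+c.min()),.004)[:2])
e=np.array(e);p=np.polyfit(e[:,1],e[:,0],1);print("stop rear deg",np.degrees(np.arctan(p[0])))
```

```text
dish 0; punch 0; psmall 0; band 0; pot 0; hammer 210; pliers 0; orange 0; stopL 0; ((648.4044799804688, -44.951446533203125), (117.34321594238281, 174.44015502929688), 0.12782429158687592)
near edge deg 8.511022594155765
stop rear deg 7.395389219299963
```

Bystanders are unchanged (the hammer's difference is the arm above it). The edge angles differ by about 1° in this coarse fit, so I'm checking at sub-pixel level and with the wrist camera.

Run:
```python
from h import *
r=read_camera("top");G=np.mean([read_camera("top")["img"].astype(float).mean(-1) for _ in range(4)],0)
sat=(lambda h:h.astype(float))(cv2.cvtColor(r["img"],cv2.COLOR_RGB2HSV)[...,1])
def edge(ch,u0,u1,line,hw,z,sign):
    out=[]
    for u in range(u0,u1):
        v0=line(u);vs=np.arange(int(v0-hw),int(v0+hw)+1)
        g=sign*(ch[vs+1,u]-ch[vs-1,u]);g=np.clip(g,0,None)
        k=g.argmax();s=slice(max(0,k-1),k+2)
        if g[k]>15: out.append(cray(r,(u,(g[s]*vs[s]).sum()/g[s].sum()),z)[:2])
    e=np.array(out,np.float32)*1000
    vx,vy,x,y=cv2.fitLine(e,cv2.DIST_HUBER,0,.1,.1).ravel();a=np.degrees(np.arctan(vx/vy))
    res=(e-[x,y])@np.array([-vy,vx]);return round(float(a),2),len(e),round(float(res.std()),2)
sc=lambda x0,y0,x1,y1:(lambda u:130+(y0+(y1-y0)*((u-240)*4.8-x0)/(x1-x0))/4.8)
print("near (sat+)",edge(sat,301,350,sc(283,450,536,486),4,.011,1))
print("near (grey-)",edge(G,301,350,sc(283,447,536,483),4,.022,-1))
print("stop rear (sat-)",edge(sat,276,362,sc(165,175,595,232),4,.004,-1))
print("stop front vs wood L",edge(sat,274,302,sc(155,243,590,298),4,.0,1))
print("block far (grey+)",edge(G,305,355,sc(305,264,562,296),4,.022,1))
```

```text
near (sat+) (8.23, 49, 0.25)
near (grey-) (8.08, 49, 0.3)
stop rear (sat-) (7.64, 86, 0.27)
stop front vs wood L (7.81, 28, 0.29)
block far (grey+) (8.44, 50, 0.79)
```

The block's edges read 8.1–8.2° and the stop's 7.6–7.8°, so the right end may stand under 1 mm off. There is plenty of time, so I'll seat it with shut fingers pressing right of centre, where the force lies within the contact.

Emit:
arm_command([
  [[-0.05,-0.371,0,0,0,0,1],[-0.05,-0.371,0,0,0,0,1],[-0.05,-0.371,0,0,0,0,1],[-0.05,-0.371,0,0,0,0,1],[-0.05,-0.371,0,0,0,0,1],[-0.05,-0.371,0,0,0,0,1],[-0.05,-0.371,0,0,0,0,1],[-0.05,-0.371,0,0,0,0,1],[-0.05,-0.371,0.03,0,0,0,1],[-0.05,-0.371,0.07,0,0,0,1]],
])

```text
time_s: 20.7
tool_pos: [0.5549, -0.0664, 0.1174]
tool_rot: [179.9, 0.4, 171.7]
force: [0.4, 0.7, -0.4]
grip_width: 0.0152
```

Emit:
arm_command([
  [[0,0,0.04,0,0,0,1],[0,0,0.08,0,0,0,1],[0,0,0.115,0,0,0,1],[0,0,0.131,0,0,0,1],[0,0,0.131,0,0,0,1],[-0.008,0.003,0.131,0,0,0,1],[-0.016,0.003,0.131,0,0,0,1],[-0.02,0.003,0.131,0,0,0,1]],
])

```text
time_s: 21.5
tool_pos: [0.5761, -0.0633, -0.0138]
tool_rot: [180.0, 0.2, 172.0]
force: [0.2, 0.3, -0.1]
grip_width: 0.0002
```

Emit:
arm_command([
  [[-0.003,0,0,0,0,0,1],[-0.006,0,0,0,0,0,1],[-0.009,0,0,0,0,0,1],[-0.011,0,0,0,0,0,1],[-0.013,0,0,0,0,0,1]],
])

```text
time_s: 22.0
tool_pos: [0.5837, -0.0647, -0.0161]
tool_rot: [180.0, -0.3, 172.0]
force: [-9.0, 1.9, 6.8]
grip_width: 0.0006
```

Emit:
arm_command([
  [[-0.002,0,-0.002,0,0,0,1],[-0.005,0,-0.003,0,0,0,1],[-0.008,0,-0.003,0,0,0,1],[-0.01,0,-0.003,0,0,0,1],[-0.01,0,-0.003,0,0,0,1]],
])

```text
time_s: 22.5
tool_pos: [0.5844, -0.0652, -0.0156]
tool_rot: [180.0, -1.4, 171.9]
force: [-22.4, 2.7, 12.1]
grip_width: 0.0004
```

It moved 0.7 mm and stalled at 22 N. I'm backing off and checking again.

Emit:
arm_command([
  [[0.006,0,0,0,0,0,1],[0.014,0,0,0,0,0,1],[0.03,0,0,0,0,0,1],[0.045,0,-0.03,0,0,0,1],[0.06,0.02,-0.08,0,0,0,1],[0.07,0.06,-0.13,0,0,0,1],[0.07,0.1,-0.17,0,0,0,1],[0.07,0.14,-0.2,0,0,0,1],[0.07,0.18,-0.2,0,0,0,1],[0.07,0.22,-0.2,0,0,0,1]],
])

```text
time_s: 23.5
tool_pos: [0.5596, 0.1609, 0.1912]
tool_rot: [179.8, 0.4, 171.9]
force: [0.9, -0.8, -0.5]
grip_width: 0.0002
```

Emit:
arm_command([
  [[0,0.05,0,0,0,0,1],[0,0.1,0,0,0,0,1],[0,0.15,0,0,0,0,1],[0,0.18,0,0,0,0,1]],
])

```text
time_s: 23.9
tool_pos: [0.5817, 0.3432, 0.1872]
tool_rot: [179.8, 0.0, 172.2]
force: [0.9, 0.3, -1.0]
grip_width: 0.0006
```

Run:
```python
from h import *
o=get_obs();print(o["time_s"],o["tool_pos"],o["force"])
r=read_camera("top");G=np.mean([read_camera("top")["img"].astype(float).mean(-1) for _ in range(4)],0)
cv2.imwrite("pics/z18.png",cv2.resize(r["img"][130:250,240:400,::-1],None,fx=4.8,fy=4.8,interpolation=cv2.INTER_CUBIC))
sat=cv2.cvtColor(r["img"],cv2.COLOR_RGB2HSV)[...,1].astype(float)
def edge(ch,u0,u1,line,hw,z,sign):
    out=[]
    for u in range(u0,u1):
        v0=line(u);vs=np.arange(int(v0-hw),int(v0+hw)+1)
        g=sign*(ch[vs+1,u]-ch[vs-1,u]);g=np.clip(g,0,None)
        k=g.argmax();s=slice(max(0,k-1),k+2)
        if g[k]>15: out.append(cray(r,(u,(g[s]*vs[s]).sum()/g[s].sum()),z)[:2])
    e=np.array(out,np.float32)*1000
    vx,vy,x,y=cv2.fitLine(e,cv2.DIST_HUBER,0,.1,.1).ravel();a=np.degrees(np.arctan(vx/vy))
    return round(float(a),2),len(e)
sc=lambda x0,y0,x1,y1:(lambda u:130+(y0+(y1-y0)*((u-240)*4.8-x0)/(x1-x0))/4.8)
print("near",edge(sat,301,350,sc(283,450,536,486),4,.011,1),edge(G,301,350,sc(283,447,536,483),4,.022,-1))
print("stop",edge(sat,276,362,sc(165,175,595,232),4,.004,-1),edge(sat,274,302,sc(155,243,590,298),4,.0,1))
d=cv2.absdiff(r["img"][...,::-1],cv2.imread("pics/top0.png")).max(-1)
for n,(u,v,h) in dict(dish=(410,217,20),punch=(216,195,14),psmall=(312,151,10),band=(340,160,9),pot=(173,304,10),pliers=(515,262,35),orange=(375,325,35)).items():
    print(n,int((d[v-h:v+h,u-h:u+h]>60).sum()),end="; ")
s=read_camera("side");cv2.imwrite("pics/s18.png",cv2.resize(s["img"][180:300,320:460,::-1],None,fx=5,fy=5,interpolation=cv2.INTER_CUBIC))
```

```text
23.9 [0.5817291  0.34317204 0.18720357] [ 0.94033086  0.31737628 -0.9855646 ]
near (7.65, 49) (7.55, 49)
stop (7.63, 86) (7.75, 28)
dish 0; punch 0; psmall 0; band 0; pot 0; pliers 0; orange 0;
```

View pics/z18.png

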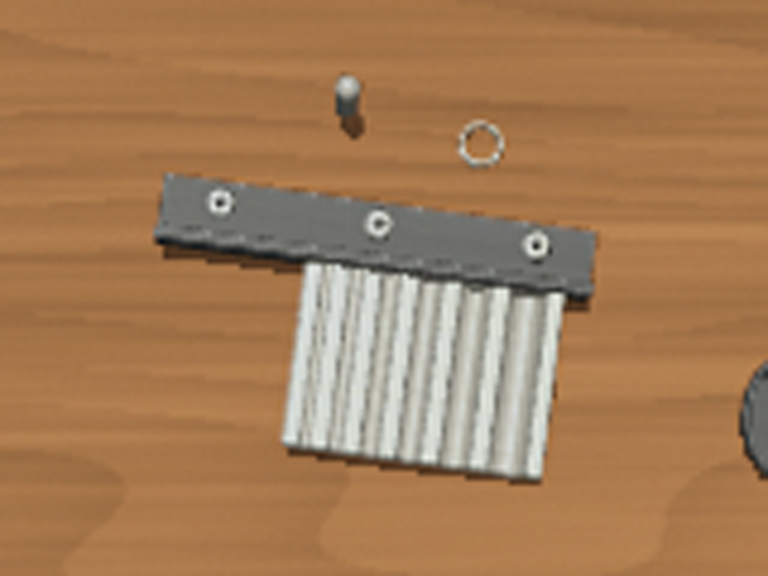

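View pics/s18.png

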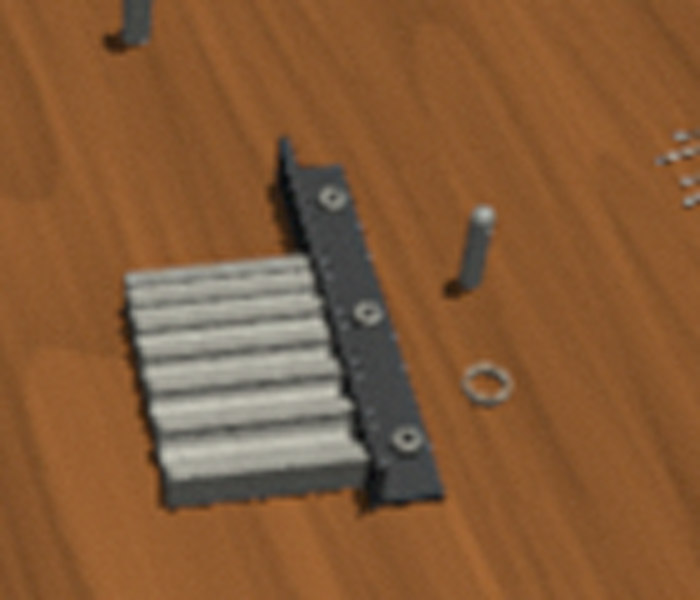

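Now the block reads 7.6° against the stop's 7.63–7.75°, so it is flush. Its right end is at (563,295), inside the stop's end at (592,298), about 13 mm. The bystanders have not moved and the arm is clear, so I'm handing in.

```bash
python3 -c "
from cell import *
print(sign_off())"
```

```text
the job is handed in; nothing more can be done
None
```

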